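# Rock a power module into a sprung test nest

### The job

Take the power module with the green label out of the blue tray and load it into the pocket of the orange test fixture: put its brass end in first, at a slant, against the brass spring contact, push the contact back and rock the other end down until the module lies flat on the pocket floor, then let go; the pocket frame is never screwed down quite where it should be, so feel for it. Be gentle: never press on the fixture, through the module or directly, with more than about 25 N (2.5 kg). Leave the red-labelled module, the solder spool, the screwdriver and the jar where they are.

Things in the scene. Friction and masses are not known exactly. Their poses are not given: they have to be found in the camera images.
- module_mid (a point): centre (half-way up) of the good module: a dark rectangular block 70 mm long (x) x 44 mm wide (y) x 40 mm high (z), about 250 g, with a green label on top. It stands upright, loose, in one of the two places of the blue tray. Its -x end is the brass end (brass strip on top, brass pads on the end face). Axes: x from the brass end to the plain end, y across the width, z up.
- module_nose (a point): middle of the bottom edge of the good module's brass end: 35 mm towards -x and 20 mm below its centre; same axes as the module.
- module: the good module; origin at the centre of its underside, axes as for its centre.
- faulty_mid (a point): centre of the faulty module, the same block with a red label, in the other place of the tray, about 124 mm away along the tray's width; leave it alone.
- tray: blue tray, fixed, 150 mm (x) x 270 mm (y), rim 14 mm high and 5 mm thick; origin at the centre of its underside, its floor is 6 mm above that. The modules stand on its floor, about 62 mm either side of its centre along its y.
- fixture: orange test fixture, fixed, 220 mm x 150 mm base with its top 50 mm above the table and a black-walled pocket on top; origin on the table below the pocket's centre, x along the pocket from the spring contact (the end at -x) to the plain end wall (+x), z up. A parked toggle clamp with red handle stands on the base 80 to 120 mm beyond the pocket's centre towards +x, up to 42 mm above the base's top.
- nest (a point): nominal pocket centre, on the pocket floor (the base's top, 50 mm above the table); axes as for the fixture. The pocket is a black frame of 12 mm high walls screwed to the base in slotted holes: the real pocket lies up to 5 mm from here along x and up to 5 mm along y, not turned; this point does not show how far. The frame does not give. A seated module's centre is 20 mm above the floor.
- contact (a joint): how far the brass spring contact is pushed back towards -x, in m: 0 at rest, 0.010 at its stop; force 2.8 N at 0, plus 0.7 N per mm. From the real pocket's centre: the contact's face (plate 40 mm wide, as high as the walls) is at x = -31 mm at rest, the plain end wall at +35 mm (8 mm thick), side walls at y = +-23 mm (10 mm thick), no chamfers. A seated 70 mm module keeps it pushed back 4 mm.
- spool: solder spool, 52 mm across, 40 mm high, standing on the table; origin at the centre of its underside; leave it alone.
- screwdriver_grip (a point): the handle of a screwdriver that lies on the table beyond the work; leave it alone.
- jar: small white jar, 56 mm across, 60 mm high; origin at the centre of its underside; leave it alone.

How it is judged:
On the way, in this order (a step that is already met when the one before it is completed fails the run):
1. the green-labelled module is lifted out of the tray (its centre more than 60 mm above the table) (height (world z) of module_mid above 0.06 m), for 0.1 s.
2. the brass end is in the pocket (its bottom edge less than 10 mm above the pocket floor) and pushes the contact back by more than 2 mm while the module is at a slant (more than 0.08 rad) (value of joint contact above 0.002 m and angle between module_mid's own z axis and vertical between 0.08 and 0.8 rad and z of module_nose in the frame of nest below 0.01 m and x of module_nose in the frame of nest between -0.053 and -0.011 m and y of module_nose in the frame of nest between -0.01 and 0.01 m), for 0.1 s.
At the end, for the whole second after the job is handed in: The green-labelled module lies flat (0.05 rad) and still in the pocket, brass end to the contact, which stays pushed back 2.5 to 5.8 mm; its centre is 17 to 22.5 mm above the pocket floor, within 8.5 mm along and 7.5 mm across of the nominal pocket centre (x of module_mid in the frame of nest between -0.0085 and 0.0085 m and y of module_mid in the frame of nest between -0.0075 and 0.0075 m and z of module_mid in the frame of nest between 0.017 and 0.0225 m and x of module_nose in the frame of nest below -0.02 m and angle between module_mid's own z axis and vertical below 0.05 rad and value of joint contact between 0.0025 and 0.0058 m and linear speed of module below 0.02 m/s); the robot touches nothing.
It fails at once if the contact forces between the good module and the fixture add up to more than 45 N (the spring contact's squeeze and the weight make about 14 N of it when seated, so some 25 N of pressing is allowed) (contact force between module and fixture above 45 N).
It fails at once if the robot presses on the fixture itself with more than 30 N (contact force between any of the fingers, the arm and fixture above 30 N).
It fails at once if a bystander is moved by more than 15 mm (distance of any of faulty_mid, spool, screwdriver_grip, jar from where it was at the start of the episode above 0.015 m).
It also fails if it takes over 72 s, if anything falls off the work surface, if the arm or the gripper's body presses on something with over 40 N, if the wrist force passes 120 N, or if a joint passes its speed limit or range.

### The arm

A 6-joint arm with a two-finger parallel gripper is mounted at the origin on the work surface. World frame = base frame: x ahead of the robot, y to its left, z up, the work surface at z = 0. Lengths are in m, angles in rad, forces in N, time in s.
With the tool pointing down it reaches from about 0.35 to 0.85 m from the base axis. Payload 8.1 kg.
Tool frame: the origin (TCP) lies at the very end of the fingers, on their centre line; the grasp point (between the pads) lies 19 mm behind it; z points along the fingers, y is the line along which they close (so a half turn about z gives the same grasp; the last joint's range is limited). The gripper opens to 93 mm and grips with 3 to 60 N. Pads are 15 mm wide; open, the fingers measure 128 mm over their backs; the gripper's body (75 mm by 188 mm) begins 65 mm behind the grasp point.
Start: joints at [-1.329, 0.13, 1.488, -0, 1.523, -0.085], TCP at [0.193, -0.568, 0.219] pointing down, gripper open.
Joint ranges: [-2.96, 2.96], [-0.89, 2.26], [0.02, 2.5], [-1.34, 4.48], [0, 2.73], [-2.66, 2.66]. Speed limits (rad/s): [2.39, 2.39, 2.79, 3.14, 3.14, 3.14].

### API

Orientations are given as a rotation vector (axis times angle).
In Python, from plant import robot gives the robot as it stands. The module is installed in compiled form; this text tells all that it offers.
- The arm moves only by the tool play_rows, never from a script. Its argument "increments" is text: rows parted by semicolons, each of 5 numbers parted by spaces: the shift along the tool's x, y, z in mm, then the turn about the tool's z in degrees, then the closure, from -1 (fully open) to 1 (shut). In form: dx dy dz yaw claw; .... A call has 1 to 20 rows; each row is the pose to reach, as a shift and turn from the pose commanded when the call began, along the tool's axes at that moment; what a row does not reach only later rows make up. A row lasts 1/10 s, in which the tool goes at most 50 mm and 8.59 degrees, less where a joint would pass 70% of its speed; a pose out of reach is approached as far as the arm can. A call with a gripper value outside its range is refused whole. The fingers move at their own pace and stop on an object; "force" is the grip in N (left out, the last holds). Time passes only in rows, so rows that repeat a pose let the fingers close. It gives the time, the measured TCP pose, the force, the opening and the grip force at its end, in the units of the state.
- robot.read_state(): the state, without advancing time (a new reading comes with each control period).
- robot.read_camera(name): name is "side" or "top" or "wrist"; returns the picture (384x512x3 uint8, blue, green, red); there is no depth.
- robot.calibration(name): a dict with "vertical_fov" (degrees; the focal length in pixels is half the picture's height over the tangent of half this angle, whatever the lens; pixels are square), "cx", "cy" (the principal point, pixels), "rvec" (rotation vector, rad) and "tvec" (3), from world to camera coordinates, as OpenCV has them. Camera axes: x right, y down, z forward; pixel columns grow to the right and rows downward; lengths in m; the calibration is good to about 2 mm. A picture is of the moment at which its call begins: read the wrist's pose just before it. calibration takes no time and is no camera call; for the wrist camera it gives the pose at the moment of the call.
- robot.close_job(): hands the job in; it is judged then, once.
Trained networks look in the newest picture that a camera, given by its name, has taken for a name from the list of things; names that differ only in an ending like _2 or _b are one class to them, and where a whole thing is asked for, a point or a joint stands for the part that bears it (a point fixed in the world has none). Each returns a list of dicts, best first, with "conf" (0 to 1); they miss things now and then, are a little off and sometimes report something else, mostly with a low value. They report only what shows in the picture. A call takes as long as a camera call.
- robot.recognise(camera, query): "centre" ([x, y, z] in m, in world coordinates, good to about 4 mm: the middle of the surface that is visible of it).
- robot.regions_of(camera, query): "pixels" (384x512 bool, what is visible of it).
- robot.landmark_of(camera, query): "centre" ([x, y, z] in m, in world coordinates, good to about 4 mm: a listed point, or the origin of a listed thing).
The state is a dict: "t": time; "q": joint angles; "dq": joint speeds; "joint_torque": joint torques, N m; "tool_pos": TCP position; "orientation": TCP orientation; "force": force on the tool from outside, world axes, zero at the start; "wrist_torque": the same for the moment, N m; "opening": finger opening in m; "gripper_force": force on a finger pad.
Only numpy, scipy, OpenCV 4.12 (cv2) and the standard library are available. Lean on these libraries where they do the work, as an engineer would, in place of code of your own. Each camera call takes 0.05 s, during which the arm holds its last target. There are 200 camera calls.

## Working session

There is one attempt and no reset: what is moved stays moved. The work goes in short steps, Python scripts to look and compute and a tool call to move; the robot and the scene stay as the last step left them, time stands still between calls to the robot, and variables do not carry over. Pictures are saved under pics/ and viewed, at most 10 in all, crops included, and the job is handed in when it is done.

Besides the shell and the picture viewer there is one more tool, called by a JSON object that holds its "method" and its "body". play_rows: Moves the arm, as the interface text tells. Its arguments: {"type":"object","properties":{"increments":{"type":"string"},"force":{"type":"number"}},"required":["increments"]}

```bash
mkdir -p pics; cat > h.py <<'E'
import numpy as np, cv2
from scipy.spatial.transform import Rotation as R
from plant import robot
def st():
    s=robot.read_state(); print('t',round(s['t'],2),'tcp',np.round(s['tool_pos'],4),'rv',np.round(s['orientation'],3),'F',np.round(s['force'],1),'op',round(s['opening'],4),'q',np.round(s['q'],3)); print(np.round(R.from_rotvec(s['orientation']).as_matrix(),3)); return s
E
python3 - <<'E'
from h import *
st()
for c in('top','side'):
    cv2.imwrite(f'pics/{c}0.png',robot.read_camera(c))
    for n in('module_mid','module_nose','faulty_mid','tray','fixture','nest','spool','jar','screwdriver_grip'):
        r=robot.landmark_of(c,n); print(c,n,[(np.round(x['centre'],4),round(x['conf'],2)) for x in r[:2]])
a=cv2.imread('pics/top0.png')
E
```

```text
t 0.0 tcp [ 0.1925 -0.5677  0.2176] rv [-3.098 -0.511  0.   ] F [ 0.5  1.1 -1. ] op 0.0933 q [-1.329  0.131  1.489 -0.     1.523 -0.085]
[[ 0.947  0.321 -0.   ]
 [ 0.321 -0.947  0.002]
 [ 0.    -0.002 -1.   ]]
top module_mid [(array([ 0.5431, -0.1611,  0.0283]), 0.96)]
top module_nose [(array([ 5.108e-01, -1.621e-01,  4.000e-04]), 0.61), (array([ 0.7823, -0.1564, -0.0008]), 0.52)]
top faulty_mid [(array([ 0.5428, -0.2927,  0.022 ]), 0.75)]
top tray [(array([ 0.5433, -0.2266, -0.0006]), 0.69)]
top fixture [(array([5.442e-01, 1.939e-01, 2.000e-04]), 0.71)]
top nest [(array([ 0.5436, -0.2922,  0.0207]), 0.58), (array([0.5427, 0.1921, 0.0501]), 0.56)]
top spool [(array([ 7.629e-01, -3.000e-04,  2.100e-03]), 0.83)]
top jar [(array([ 0.7815, -0.1568,  0.0012]), 0.72)]
top screwdriver_grip [(array([0.7599, 0.0997, 0.0129]), 0.64), (array([0.5453, 0.1947, 0.0511]), 0.28)]
side module_mid [(array([ 0.5452, -0.1681,  0.0274]), 0.79)]
side module_nose [(array([ 0.5105, -0.1648,  0.005 ]), 0.86)]
side faulty_mid [(array([ 0.5425, -0.2938,  0.0226]), 0.88), (array([0.7578, 0.1042, 0.0122]), 0.58)]
side tray [(array([ 0.5459, -0.2287,  0.0025]), 0.88)]
side fixture [(array([ 0.5423,  0.1969, -0.0029]), 0.86)]
side nest [(array([0.544 , 0.1919, 0.0507]), 0.82)]
side spool [(array([ 7.58e-01, -2.20e-03, -2.00e-04]), 0.61)]
side jar [(array([ 0.7778, -0.1569, -0.0037]), 0.7)]
side screwdriver_grip [(array([0.7581, 0.1012, 0.0116]), 0.89)]
```

View pics/top0.png

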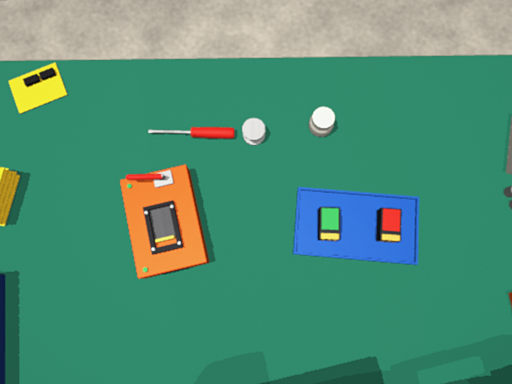

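View pics/side0.png

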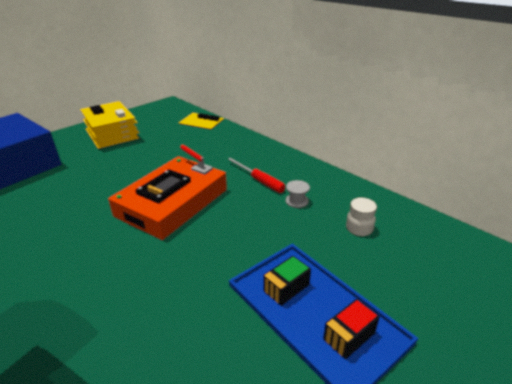

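Top view: green module at (330,222) and red at (391,224), both with brass ends towards the robot. The fixture is at (165,220), turned about +12°, with the contact end near the bottom. Next I'll measure the yaws.

```bash
cat >> h.py <<'E'
def cam(c):
    k=robot.calibration(c); f=192/np.tan(np.radians(k['vertical_fov']/2)); return f,k['cx'],k['cy'],R.from_rotvec(np.ravel(k['rvec'])).as_matrix(),np.ravel(k['tvec'])
def unproj(K,uv,z):
    f,cx,cy,Rm,t=K; uv=np.atleast_2d(uv).astype(float)
    d=np.c_[(uv[:,0]-cx)/f,(uv[:,1]-cy)/f,np.ones(len(uv))]@Rm; o=-Rm.T@t
    return (o+d*((z-o[2])/d[:,2])[:,None])
def rect(K,mask,z):
    v,u=np.nonzero(mask); p=unproj(K,np.c_[u,v],z)[:,:2]
    (c,s,a)=cv2.minAreaRect((p*1000).astype(np.float32)); return np.round(c,1),np.round(s,1),round(a,1)
def big(m):
    n,l,s,_=cv2.connectedComponentsWithStats(m.astype(np.uint8)); return l==1+np.argmax(s[1:,4])
def delta(s,target,ang):  # tool-frame shift mm and yaw deg so tool x points at world angle ang(deg)
    M=R.from_rotvec(s['orientation']).as_matrix(); d=M.T@(np.array(target)-s['tool_pos'])*1000
    print('shift',np.round(d,1),'yaw',round(np.degrees(np.arctan2(M[1,0],M[0,0]))-ang,2))
E
python3 - <<'E'
from h import *
K=cam('top'); a=cv2.imread('pics/top0.png').astype(int); b,g,r=a[...,0],a[...,1],a[...,2]
print('green',rect(K,big((g>150)&(b<120)&(r<100)),.046))
print('red',rect(K,big((r>180)&(g<60)&(b<60)&(np.arange(512)>300)),.046))
print('blue',rect(K,big((b>150)&(r<80)&(np.arange(512)>250)),.006))
print('orange',rect(K,big((r>180)&(g>60)&(g<130)&(b<60)),.05))
s=st(); delta(s,[.548,-.163,.24],-2)
E
```

```text
green (array([ 554.6, -164.3]), array([36.2, 46.3]), 87.9)
red (array([ 551.8, -294.2]), array([35.9, 46.1]), 86.4)
blue (array([ 545.7, -229.5]), array([273.7, 152.9]), 84.8)
orange (array([534. , 138.9]), array([120.1, 257.7]), 70.8)
t 1.0 tcp [ 0.1926 -0.5683  0.2186] rv [3.1   0.511 0.   ] F [-0.2 -0.7  0.3] op 0.0934 q [-1.329  0.13   1.488  0.     1.523 -0.085]
[[ 0.947  0.321  0.   ]
 [ 0.321 -0.947 -0.   ]
 [ 0.     0.    -1.   ]]
shift [ 466.7 -269.7  -21.3] yaw 20.72
```

{"method": "play_rows", "body": {"increments": "45 -26 0 2 -1;90 -52 0 4 -1;135 -78 0 6 -1;180 -104 0 8 -1;225 -130 0 10 -1;270 -156 0 12 -1;315 -182 0 14 -1;360 -208 0 16 -1;405 -234 0 18 -1;440 -255 0 20 -1;460 -265 0 22 -1;466 -270 0 22 -1;466 -270 0 22 -1", "force": 10}}

```text
t: 2.3
tool_pos: [0.5476, -0.162, 0.2185]
orientation: [-3.14, 0.085, 0.001]
force: [-0.7, -0.3, -0.3]
opening: 0.093
gripper_force: 0.0
```

```bash
python3 - <<'E'
from h import *
s=st(); K=cam('wrist'); a=robot.read_camera('wrist'); cv2.imwrite('pics/w1.png',a)
a=a.astype(int); b,g,r=a[...,0],a[...,1],a[...,2]
print('cam',np.round(-K[3].T@K[4],3))
print('green',rect(K,big((g>130)&(b<120)&(r<100)&(g>b+60)),.046))
for n in('module_mid','module_nose'): print([(np.round(x['centre'],4),round(x['conf'],2)) for x in robot.landmark_of('wrist',n)[:2]])
E
```

```text
t 2.3 tcp [ 0.5476 -0.162   0.2185] rv [-3.14e+00  8.50e-02  1.00e-03] F [-0.7 -0.3 -0.3] op 0.093 q [-0.377  0.053  1.571 -0.     1.518  1.248]
[[ 0.999 -0.054 -0.   ]
 [-0.054 -0.999  0.   ]
 [-0.    -0.    -1.   ]]
cam [ 0.613 -0.165  0.384]
green (array([ 553.5, -163.4]), array([35.1, 45.8]), 86.9)
[(array([ 0.5461, -0.1623,  0.0241]), 0.96), (array([ 0.546 , -0.2265, -0.0016]), 0.22)]
[]
```

View pics/w1.png

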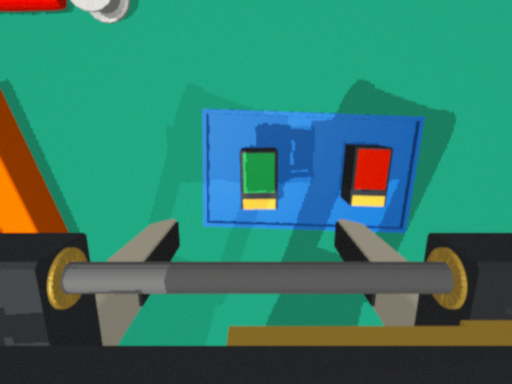

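Wrist view: the green label is at (258,172) and its brass strip at (258,203), as expected. The gripper is lined up, so I'll descend and grip near the plain end.

{"method": "play_rows", "body": {"increments": "15 1 45 0 -1;15 1 90 0 -1;15 1 135 0 -1;15 1 170 0 -1;15 1 188 0 -1;15 1 197 0 -1;15 1 197 0 -1;15 1 197 0 1;15 1 197 0 1;15 1 197 0 1;15 1 197 0 1;15 1 197 0 1;15 1 197 0 1;15 1 197 0 1", "force": 10}}

```text
t: 3.85
tool_pos: [0.5622, -0.1648, 0.0217]
orientation: [3.14, -0.09, -0.0]
force: [0.1, 0.3, 1.1]
opening: 0.0442
gripper_force: 10.0
```

{"method": "play_rows", "body": {"increments": "0 0 0 0 1;0 0 -2 0 1;0 0 -4 0 1;0 0 -6 0 1;0 0 -8 0 1;0 0 -10 0 1;0 0 -12 0 1;0 0 -14 0 1;0 0 -14 0 1", "force": 4}}

```text
t: 4.75
tool_pos: [0.5625, -0.1649, 0.0361]
orientation: [3.14, -0.09, 0.001]
force: [-1.1, 0.3, -2.4]
opening: 0.044
gripper_force: 4.0
```

```bash
python3 - <<'E'
from h import *
s=st(); a=robot.read_camera('side'); cv2.imwrite('pics/s2.png',cv2.resize(a[200:380,180:440],None,fx=3,fy=3,interpolation=cv2.INTER_CUBIC))
for n in('module_mid','module_nose'): print([(np.round(x['centre'],4),round(x['conf'],2)) for x in robot.landmark_of('side',n)[:2]])
E
```

```text
t 4.75 tcp [ 0.5625 -0.1649  0.0361] rv [ 3.14e+00 -9.00e-02  1.00e-03] F [-1.1  0.3 -2.4] op 0.044 q [-0.373  0.253  1.697  0.     1.191  1.255]
[[ 0.998 -0.057  0.001]
 [-0.057 -0.998 -0.   ]
 [ 0.001  0.    -1.   ]]
[(array([ 0.5451, -0.1651,  0.0383]), 0.74)]
[(array([ 0.5149, -0.1609,  0.0088]), 0.91)]
```

View pics/s2.png

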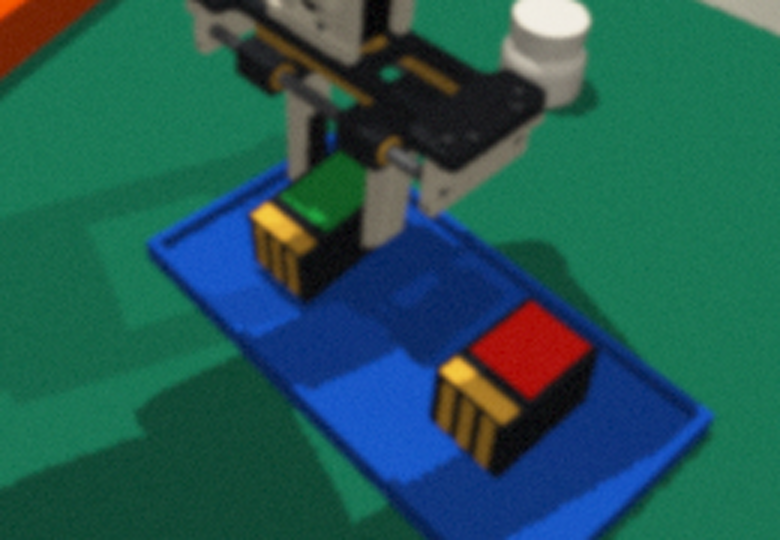

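The module is tilted brass end down by about 14°, with the nose at about (.515,-.161,.009). I'll tighten the grip, lift and move to a viewing pose before the fixture.

{"method": "play_rows", "body": {"increments": "0 0 0 0 1;0 0 0 0 1;0 0 -20 0 1;0 0 -60 0 1;0 0 -105 0 1;0 0 -150 0 1;-15 -40 -174 -2 1;-30 -85 -174 -4 1;-45 -130 -174 -6 1;-60 -175 -174 -8 1;-75 -220 -174 -10 1;-90 -265 -174 -12 1;-105 -305 -174 -14 1;-114 -327 -174 -14 1;-117 -336 -174 -14 1;-117 -336 -174 -14 1", "force": 25}}

```text
t: 6.5
tool_pos: [0.4643, 0.1782, 0.2096]
orientation: [3.128, 0.297, 0.0]
force: [0.3, -0.1, -2.5]
opening: 0.0439
gripper_force: 25.0
```

```bash
python3 - <<'E'
from h import *
s=st(); K=cam('wrist'); a=robot.read_camera('wrist'); cv2.imwrite('pics/w3.png',a); np.savez('pics/w3.npz',a=a,R=K[3],t=K[4],k=K[:3])
print('cam',np.round(-K[3].T@K[4],3))
for n in('fixture','nest'): print([(np.round(x['centre'],4),round(x['conf'],2)) for x in robot.landmark_of('wrist',n)[:2]])
a=a.astype(int); b,g,r=a[...,0],a[...,1],a[...,2]
robot.read_camera('side')
for n in('module_mid','module_nose'): print([(np.round(x['centre'],4),round(x['conf'],2)) for x in robot.landmark_of('side',n)[:2]])
E
```

```text
t 6.5 tcp [0.4643 0.1782 0.2096] rv [3.128 0.297 0.   ] F [ 0.3 -0.1 -2.5] op 0.0439 q [ 0.263 -0.146  1.78  -0.     1.508  1.645]
[[ 0.982  0.188  0.   ]
 [ 0.188 -0.982 -0.   ]
 [ 0.     0.    -1.   ]]
cam [0.528 0.191 0.376]
[(array([0.5439, 0.1917, 0.0006]), 0.69)]
[(array([0.5448, 0.192 , 0.0469]), 0.85)]
[(array([0.4465, 0.1725, 0.2127]), 0.93)]
[(array([0.42  , 0.1667, 0.1866]), 0.79)]
```

View pics/w3.png

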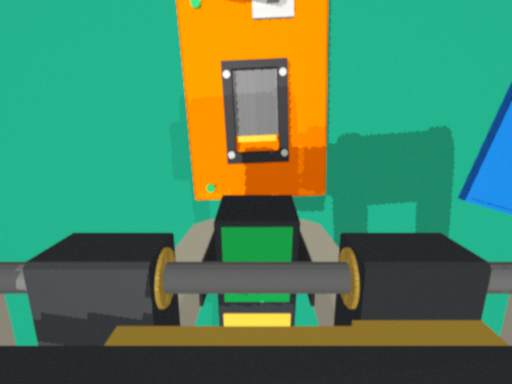

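Wrist view: the pocket frame spans columns 222–289 and rows 60–163, with the contact's brass at (258,142) and the module held in the foreground. Now the fixture yaw and the wall positions.

```bash
cat > m.py <<'E'
from h import *
def meas(fn,nest=(.544,.192)):
    d=np.load(fn); a=d['a']; K=(*d['k'],d['R'],d['t'])
    b,g,r=[a[...,i].astype(int) for i in range(3)]
    o=(r>130)&(g<150)&(b<70)&(r>g+50)
    yaws=[]; L=[]
    rows=np.arange(20,180)
    for side in(0,-1):
        p=[(np.nonzero(o[v])[0][side],v) for v in rows if o[v].sum()>40]
        p=unproj(K,np.array(p)+[[ -.5 if side==0 else .5,0]],.05)[:,:2].astype(np.float32)
        vx,vy,x0,y0=cv2.fitLine(p,cv2.DIST_HUBER,0,.01,.01).ravel(); yaws.append(np.degrees(np.arctan(vy/vx))); L.append((x0,y0))
    print('yaws',np.round(yaws,2)); psi=np.radians(np.mean(yaws))
    ex=np.array([np.cos(psi),np.sin(psi)]); ey=np.array([-ex[1],ex[0]])
    print('base y edges rel nest',[round(float((np.array(l)-nest)@ey*1000),2) for l in L])
    # metric warp at z=.062; image cols = fixture y (-50..50), rows = x (+60..-60), .25mm
    xs=np.arange(60,-60,-.25); ys=np.arange(50,-50,-.25)
    X=np.array(nest)+xs[:,None,None]/1000*ex+ys[None,:,None]/1000*ey
    P=np.dstack([X,np.full(X.shape[:2],.062)]); C=P@K[3].T+K[4]
    mx=(K[0]*C[...,0]/C[...,2]+K[1]).astype(np.float32); my=(K[0]*C[...,1]/C[...,2]+K[2]).astype(np.float32)
    w=cv2.remap(a,mx,my,cv2.INTER_CUBIC); return w,xs,ys,psi,K
E
python3 - <<'E'
from m import *
w,xs,ys,psi,K=meas('pics/w3.npz')
print(np.degrees(psi),'cam f',K[0])
cv2.imwrite('pics/warp.png',w)
lum=w.astype(float)
def prof(p,ax):
    g=np.gradient(cv2.GaussianBlur(p,(0,0),2).ravel() if p.ndim==1 else p); 
    i=[k for k in range(2,len(g)-2) if abs(g[k])==max(abs(g[k-2:k+3])) and abs(g[k])>1.2]
    return [(float(ax[k]),round(float(g[k]),1)) for k in i]
sel=(xs>0)&(xs<20)
pr=cv2.GaussianBlur(lum[sel].mean((0,2)).reshape(-1,1),(0,0),1.5).ravel(); print('y edges',prof(pr,ys))
for lo,hi in((-18,18),):
    sel=(ys>lo)&(ys<hi); pr=cv2.GaussianBlur(lum[:,sel].mean((1,2)).reshape(-1,1),(0,0),1.5).ravel(); print('x edges',prof(pr,xs))
E
```

```text
yaws [13.1  14.02]
base y edges rel nest [77.19, -71.08]
13.563991 cam f 295.5427360825272
y edges [(35.25, -5.4), (27.25, -1.7), (25.0, 4.2), (22.25, 4.0), (-19.0, -7.7), (-29.0, 3.6), (-31.75, 2.6)]
x edges [(42.75, -5.8), (36.25, -3.1), (33.75, 9.8), (-29.75, 4.3), (-36.5, -5.4), (-43.0, -2.1), (-46.75, -5.2), (-58.5, 4.7)]
```

View pics/warp.png

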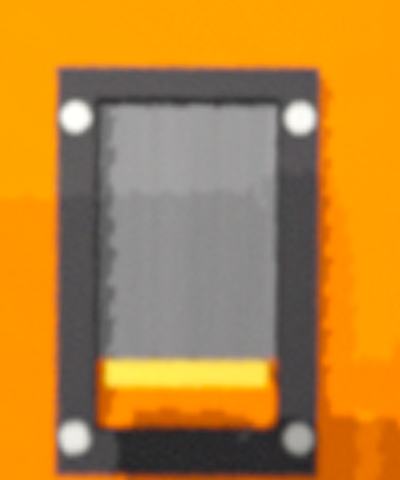

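```bash
python3 - <<'E'
from m import *
d=np.load('pics/w3.npz'); a=d['a'].astype(int); K=(*d['k'],d['R'],d['t'])
T=np.array([.4643,.1782,.2096]); M=R.from_rotvec([3.128,.297,0]).as_matrix()
for off in([[0.010,0,-.041],[-.02,0,-.033]]):
    c=K[3]@(T+M@off)+K[4]; u=K[0]*c[0]/c[2]+K[1]; v=K[0]*c[1]/c[2]+K[2]; print('pred',u,v,'px/mm',K[0]/c[2]/1000)
g=(a[...,1]>90)&(a[...,0]<110)&(a[...,2]<80)&(a[...,1]>a[...,0]+40)
for v in(232,240,250,256): n=np.nonzero(g[v,200:310])[0]+200; print(v,n.min(),n.max(),(n.min()+n.max())/2)
s=robot.read_state(); delta(s,[.5648,.1998,.110],13.3)
E
```

```text
pred 257.91005691836824 245.10029305766454 px/mm 2.1972729612976725
pred 257.78342482265333 293.7662138053703 px/mm 1.9779036004964743
232 221 292 256.5
240 222 292 257.0
250 222 291 256.5
256 222 291 256.5
shift [102.4  -4.8  99.6] yaw -2.68
```

{"method": "play_rows", "body": {"increments": "40 -2 0 -1 1;80 -4 20 -2 1;102 -5 50 -2.6 1;102 -5 85 -2.6 1;102 -5 99 -2.6 1;102 -5 99 -2.6 1;102 -5 99 -2.6 1"}}

```text
t: 7.5
tool_pos: [0.5643, 0.201, 0.1119]
orientation: [-3.12, -0.364, -0.001]
force: [0.7, 0.1, -2.1]
opening: 0.0439
gripper_force: 25.0
```

{"method": "play_rows", "body": {"increments": "0 0 4 0 1;0 0 8 0 1;0 0 11 0 1;0 0 14 0 1;0 0 16 0 1;0 0 18 0 1;0 0 20 0 1;0 0 20 0 1"}}

```text
t: 8.3
tool_pos: [0.5637, 0.2012, 0.0902]
orientation: [3.12, 0.364, -0.001]
force: [-0.2, 0.5, -2.4]
opening: 0.044
gripper_force: 25.0
```

```bash
python3 - <<'E'
from h import *
s=st(); a=robot.read_camera('side'); cv2.imwrite('pics/s4.png',cv2.resize(a[110:250,90:250],None,fx=4,fy=4,interpolation=cv2.INTER_CUBIC))
for n in('module_mid','module_nose'): print([(np.round(x['centre'],4),round(x['conf'],2)) for x in robot.landmark_of('side',n)[:2]])
E
```

```text
t 8.3 tcp [0.5637 0.2012 0.0902] rv [ 3.12e+00  3.64e-01 -1.00e-03] F [-0.2  0.5 -2.4] op 0.044 q [ 0.257  0.221  1.626 -0.     1.295  1.595]
[[ 0.973  0.23  -0.001]
 [ 0.23  -0.973 -0.   ]
 [-0.001  0.    -1.   ]]
[(array([ 0.7765, -0.1563, -0.002 ]), 0.7), (array([0.5475, 0.1941, 0.0933]), 0.61)]
[(array([0.5191, 0.1856, 0.0643]), 0.63)]
```

View pics/s4.png

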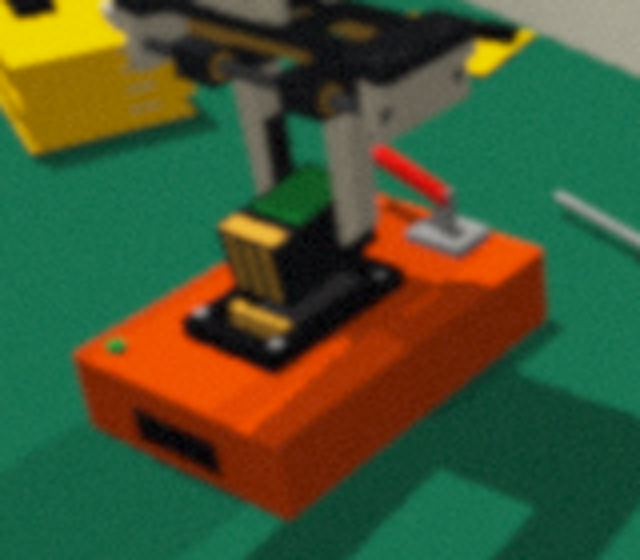

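Side view: the tilted nose hangs just behind the contact, over the pocket and above the walls. I'll correct y by 1.6 mm and feel downwards.

{"method": "play_rows", "body": {"increments": "0 1.6 0 0 1;0 1.6 1 0 1;0 1.6 2 0 1;0 1.6 3 0 1;0 1.6 4 0 1;0 1.6 5 0 1;0 1.6 5 0 1"}}

```text
t: 9.15
tool_pos: [0.5641, 0.1997, 0.0854]
orientation: [3.12, 0.365, -0.001]
force: [-0.3, 0.8, -2.7]
opening: 0.0443
gripper_force: 25.0
```

```bash
python3 -c "
from h import *
st()"
```

```text
t 9.15 tcp [0.5641 0.1997 0.0854] rv [ 3.12e+00  3.65e-01 -1.00e-03] F [-0.3  0.8 -2.7] op 0.0443 q [ 0.255  0.226  1.63  -0.     1.286  1.593]
[[ 0.973  0.231 -0.   ]
 [ 0.231 -0.973 -0.   ]
 [-0.     0.    -1.   ]]
```

{"method": "play_rows", "body": {"increments": "0 0 1 0 1;0 0 2 0 1;0 0 3 0 1;0 0 3 0 1;0 0 4 0 1;0 0 4 0 1"}}

```text
t: 9.75
tool_pos: [0.5642, 0.1997, 0.0815]
orientation: [3.12, 0.364, -0.0]
force: [-0.1, -0.2, -2.7]
opening: 0.0438
gripper_force: 25.0
```

{"method": "play_rows", "body": {"increments": "0 0 0.5 0 1;0 0 1 0 1;0 0 1.5 0 1;0 0 2 0 1;0 0 2 0 1"}}

```text
t: 10.25
tool_pos: [0.5642, 0.1997, 0.0795]
orientation: [3.12, 0.365, -0.0]
force: [0.3, 0.2, -2.8]
opening: 0.044
gripper_force: 25.0
```

{"method": "play_rows", "body": {"increments": "0 0 0.5 0 1;0 0 1 0 1;0 0 1.5 0 1;0 0 2 0 1;0 0 2 0 1"}}

```text
t: 10.75
tool_pos: [0.5642, 0.1996, 0.0776]
orientation: [3.12, 0.364, -0.0]
force: [0.1, 0.3, -2.2]
opening: 0.0438
gripper_force: 25.0
```

{"method": "play_rows", "body": {"increments": "0 0 0.5 0 1;0 0 1 0 1;0 0 1 0 1;0 0 1 0 1"}}

```text
t: 11.15
tool_pos: [0.5643, 0.1997, 0.0768]
orientation: [-3.12, -0.364, -0.0]
force: [-0.2, 0.4, -1.2]
opening: 0.044
gripper_force: 25.0
```

{"method": "play_rows", "body": {"increments": "0 0 0.5 0 1;0 0 1 0 1;0 0 1 0 1;0 0 1 0 1"}}

```text
t: 11.55
tool_pos: [0.5646, 0.1998, 0.0765]
orientation: [-3.12, -0.364, -0.001]
force: [-3.2, 0.1, 5.5]
opening: 0.0437
gripper_force: 25.0
```

```bash
python3 - <<'E'
from h import *
s=st(); a=robot.read_camera('side'); cv2.imwrite('pics/s5.png',cv2.resize(a[150:230,110:210],None,fx=6,fy=6,interpolation=cv2.INTER_CUBIC))
E
```

```text
t 11.55 tcp [0.5646 0.1998 0.0765] rv [-3.12e+00 -3.64e-01 -1.00e-03] F [-3.2  0.1  5.5] op 0.0437 q [ 0.254  0.236  1.636 -0.     1.269  1.593]
[[ 0.973  0.23   0.001]
 [ 0.23  -0.973  0.   ]
 [ 0.001 -0.    -1.   ]]
```

View pics/s5.png

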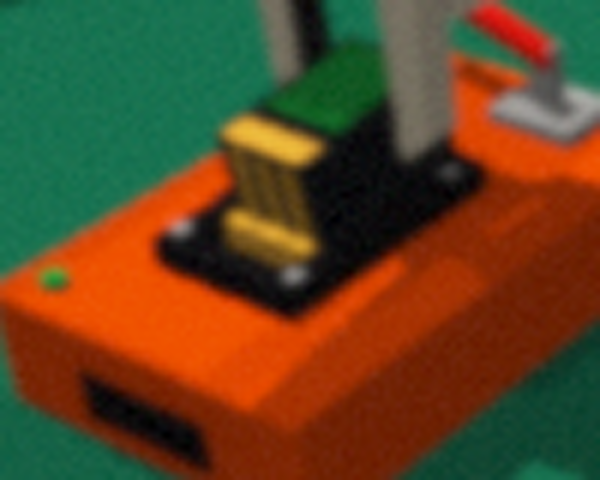

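Side view: the nose is inside the frame behind the contact and on the floor (about 8 N upward). I'll ease off slightly and push towards the contact.

{"method": "play_rows", "body": {"increments": "0 0 -1 0 1;-1 0 -1 0 1;-2 0 -1 0 1;-3 0 -1 0 1;-4 0 -1 0 1;-4 0 -1 0 1"}}

```text
t: 12.2
tool_pos: [0.5606, 0.1988, 0.0766]
orientation: [-3.12, -0.364, -0.001]
force: [3.8, 1.2, -3.2]
opening: 0.0439
gripper_force: 25.0
```

{"method": "play_rows", "body": {"increments": "-1 0 0 0 1;-2 0 0 0 1;-3 0 0 0 1;-3 0 0 0 1"}}

```text
t: 12.6
tool_pos: [0.5578, 0.1981, 0.0767]
orientation: [-3.12, -0.365, -0.001]
force: [5.4, 1.0, -4.9]
opening: 0.0438
gripper_force: 25.0
```

{"method": "play_rows", "body": {"increments": "-1 0 0 0 1;-2 0 0 0 1;-3 0 0 0 1;-4 0 0 0 1;-4 0 0 0 1"}}

```text
t: 13.1
tool_pos: [0.5547, 0.1974, 0.0774]
orientation: [-3.12, -0.364, -0.004]
force: [7.1, 1.3, -3.4]
opening: 0.044
gripper_force: 25.0
```

```bash
python3 - <<'E'
from h import *
s=st(); a=robot.read_camera('side'); cv2.imwrite('pics/s6.png',cv2.resize(a[150:230,110:210],None,fx=6,fy=6,interpolation=cv2.INTER_CUBIC))
for n in('module_mid','module_nose'): print([(np.round(x['centre'],4),round(x['conf'],2)) for x in robot.landmark_of('side',n)[:2]])
E
```

```text
t 13.1 tcp [0.5547 0.1974 0.0774] rv [-3.12  -0.364 -0.004] F [ 7.1  1.3 -3.4] op 0.044 q [ 0.255  0.207  1.668 -0.     1.264  1.593]
[[ 0.973  0.23   0.003]
 [ 0.23  -0.973  0.001]
 [ 0.003 -0.    -1.   ]]
[(array([0.5386, 0.1933, 0.0804]), 0.73)]
[(array([0.5083, 0.1855, 0.0523]), 0.68)]
```

{"method": "play_rows", "body": {"increments": "-0.8 0 0 0 1;-1.5 0 0 0 1;-1.2 0 1 0 1;-0.8 0 1.8 0 1;-0.4 0 2.6 0 1;0.2 0 3.4 0 1;0.2 0 3.4 0 1", "force": 12}}

```text
t: 13.95
tool_pos: [0.5555, 0.1976, 0.0748]
orientation: [-3.12, -0.364, -0.006]
force: [5.5, 2.0, 1.0]
opening: 0.0439
gripper_force: 12.0
```

```bash
python3 - <<'E'
from h import *
s=st(); a=robot.read_camera('side')
for n in('module_mid','module_nose'): print([(np.round(x['centre'],4),round(x['conf'],2)) for x in robot.landmark_of('side',n)[:2]])
E
```

```text
t 13.95 tcp [0.5555 0.1976 0.0748] rv [-3.12  -0.364 -0.006] F [5.5 2.  1. ] op 0.0439 q [ 0.255  0.211  1.668 -0.     1.258  1.593]
[[ 0.973  0.23   0.004]
 [ 0.23  -0.973  0.001]
 [ 0.004 -0.    -1.   ]]
[(array([0.5381, 0.1957, 0.0766]), 0.86)]
[(array([0.5074, 0.186 , 0.0468]), 0.58)]
```

{"method": "play_rows", "body": {"increments": "-1.5 0 0 0 1;-2.5 0 0 0 1;-2 0 0.8 0 1;-1.5 0 1.6 0 1;-1 0 2.4 0 1;-1 0 2.4 0 1"}}

```text
t: 14.7
tool_pos: [0.5549, 0.1974, 0.0729]
orientation: [-3.12, -0.364, -0.007]
force: [6.2, 1.3, 3.7]
opening: 0.0441
gripper_force: 12.0
```

```bash
python3 - <<'E'
from h import *
s=st(); a=robot.read_camera('side'); cv2.imwrite('pics/s7.png',cv2.resize(a[150:230,110:210],None,fx=6,fy=6,interpolation=cv2.INTER_CUBIC))
for n in('module_mid','module_nose'): print([(np.round(x['centre'],4),round(x['conf'],2)) for x in robot.landmark_of('side',n)[:2]])
E
```

```text
t 14.7 tcp [0.5549 0.1974 0.0729] rv [-3.12  -0.364 -0.007] F [6.2 1.3 3.7] op 0.0441 q [ 0.255  0.211  1.672 -0.     1.254  1.593]
[[ 0.973  0.23   0.005]
 [ 0.23  -0.973  0.001]
 [ 0.005 -0.    -1.   ]]
[(array([0.539 , 0.1913, 0.0735]), 0.58)]
[(array([0.5132, 0.1855, 0.0483]), 0.83)]
```

View pics/s7.png

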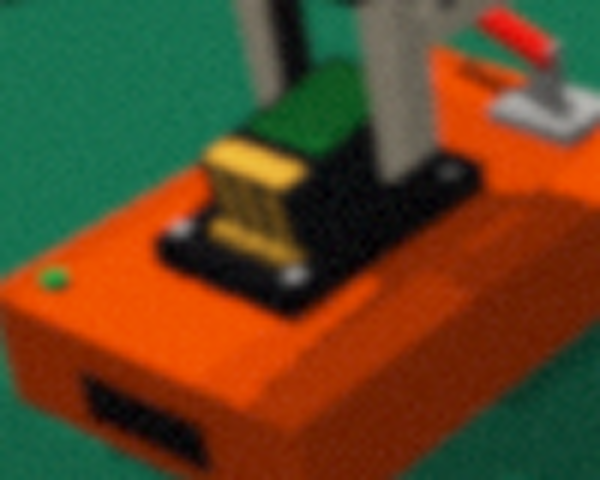

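Side view: the contact is pushed back, the module is still slanted, and forces are low. I'll keep rocking down.

{"method": "play_rows", "body": {"increments": "0.4 0 0.7 0 1;0.9 0 1.4 0 1;1.4 0 2.1 0 1;1.9 0 2.8 0 1;1.9 0 2.8 0 1"}}

```text
t: 15.35
tool_pos: [0.5562, 0.1977, 0.0696]
orientation: [-3.12, -0.364, -0.005]
force: [6.8, 1.7, 2.6]
opening: 0.0442
gripper_force: 12.0
```

{"method": "play_rows", "body": {"increments": "0.4 0 0.7 0 1;0.9 0 1.4 0 1;1.3 0 2.1 0 1;1.6 0 2.6 0 1;1.6 0 2.6 0 1"}}

```text
t: 15.85
tool_pos: [0.5573, 0.198, 0.0666]
orientation: [-3.12, -0.364, -0.004]
force: [5.6, 1.6, 2.6]
opening: 0.0441
gripper_force: 12.0
```

```bash
python3 - <<'E'
from h import *
s=st(); a=robot.read_camera('side')
for n in('module_mid','module_nose'): print([(np.round(x['centre'],4),round(x['conf'],2)) for x in robot.landmark_of('side',n)[:2]])
E
```

```text
t 15.85 tcp [0.5573 0.198  0.0666] rv [-3.12  -0.364 -0.004] F [5.6 1.6 2.6] op 0.0441 q [ 0.255  0.227  1.667 -0.     1.246  1.593]
[[ 0.973  0.23   0.002]
 [ 0.23  -0.973  0.001]
 [ 0.003 -0.    -1.   ]]
[(array([0.5408, 0.1952, 0.0703]), 0.56)]
[(array([0.5133, 0.1819, 0.0469]), 0.83)]
```

{"method": "play_rows", "body": {"increments": "0.3 0 0.6 0 1;0.6 0 1.2 0 1;0.8 0 1.8 0 1;0.8 0 1.8 0 1"}}

```text
t: 16.4
tool_pos: [0.5577, 0.1981, 0.066]
orientation: [-3.12, -0.365, -0.003]
force: [-2.2, -1.6, 14.3]
opening: 0.0436
gripper_force: 12.0
```

The press ended on a solid stop at about 17 N, and the plain end is against the wall. I'll ease off, release and retreat.

{"method": "play_rows", "body": {"increments": "0 0 -0.8 0 1;0 0 -0.8 0 -0.3;0 0 -0.8 0 -0.3;0 0 -0.8 0 -0.3;0 0 -0.8 0 -0.3;0 0 -10 0 -0.3;0 0 -40 0 -0.3;0 0 -80 0 -0.3;-40 0 -110 0 -0.3;-80 0 -130 0 -0.3;-80 0 -130 0 -0.3"}}

```text
t: 17.5
tool_pos: [0.4779, 0.1795, 0.1983]
orientation: [-3.119, -0.365, -0.008]
force: [1.2, 1.0, -0.6]
opening: 0.0604
gripper_force: 0.0
```

```bash
python3 - <<'E'
from h import *
s=st(); a=robot.read_camera('side'); x=cv2.resize(a[150:230,110:210],None,fx=4,fy=4,interpolation=cv2.INTER_CUBIC)
for n in('module_mid','module_nose'): print([(np.round(x_['centre'],4),round(x_['conf'],2)) for x_ in robot.landmark_of('side',n)[:2]])
b=robot.read_camera('wrist'); y=cv2.resize(b[20:180,170:350],None,fx=2,fy=2)
print([(np.round(x_['centre'],4),round(x_['conf'],2)) for x_ in robot.landmark_of('wrist','module_mid')[:2]])
cv2.imwrite('pics/end.png',np.hstack([x,y]))
E
```

```text
t 17.5 tcp [0.4779 0.1795 0.1983] rv [-3.119 -0.365 -0.008] F [ 1.2  1.  -0.6] op 0.0604 q [ 0.259 -0.109  1.766  0.     1.479  1.597]
[[ 0.973  0.231  0.005]
 [ 0.231 -0.973  0.002]
 [ 0.005 -0.    -1.   ]]
[(array([0.544 , 0.1974, 0.0684]), 0.91)]
[(array([0.5129, 0.1901, 0.0474]), 0.65), (array([0.7599, 0.1036, 0.0109]), 0.34)]
[(array([0.5461, 0.196 , 0.0703]), 0.76)]
```

View pics/end.png

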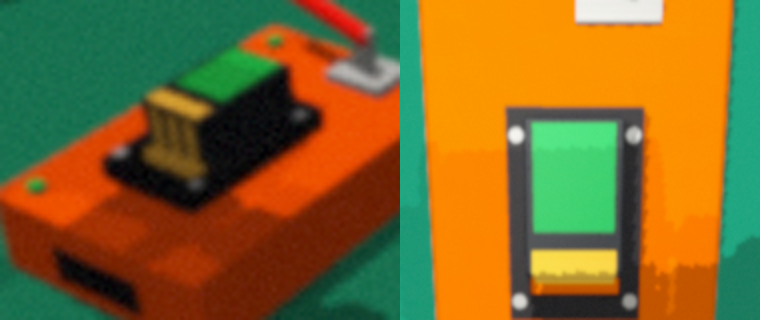

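The module lies flat inside the frame: in the wrist view its brass strip is at the contact end, at about (573,262) in the combined picture. Its centre is about 20 mm above the floor. I'll hand in.

```bash
python3 -c "
from h import *
print(robot.close_job())"
```

```text
the job is handed in; nothing more can be done
None
```

I loaded the green-labelled module brass end first, rocked it flat onto the pocket floor, released it and handed the job in at about 18 s. My hardest press was about 17 N; the final pictures show it flat in the pocket, but the hand-in returned no verdict.

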